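Tip the drawer fronts onto their backs for spraying

ROBOT

A 6-joint arm with a two-finger parallel gripper is mounted at the origin on the work surface. World frame = base frame: x ahead of the robot, y to its left, z up, the work surface at z = 0. Lengths are in m, angles in rad, forces in N, time in s.
With the tool pointing down it reaches from about 0.25 to 0.725 m from the base axis. Payload 4 kg.
Tool frame: the origin (TCP) lies on the centre line of the jaws, within the pads' length; the fingertips stand 22 mm ahead of it and the grasp point (between the pads) lies 3 mm ahead of it; z points along the fingers, y is the line along which they close (so a half turn about z gives the same grasp; the last joint's range is limited). The gripper opens to 85 mm and grips with 20 to 120 N. Pads are 22 mm wide; open, the fingers measure 114 mm over their backs; the gripper's body (76 mm by 85 mm) begins 54 mm behind the grasp point. The pads swing forward as they close: fully open they stand 13 mm farther back than shut.
Start: joints at [1.274, 0.241, 0.005, 1.335, 0, 1.571], TCP at [0.146, 0.478, 0.253] pointing down, gripper open.
Joint ranges: [-2.72, 2.72], [-1.05, 1.87], [-1.09, 1.28], [-1.99, 2.15], [-1.42, 1.44], [-3.14, 3.14]. Speed limits (rad/s): [2.79, 2.79, 3.14, 3.14, 3.14, 3.14].

INTERFACE

Orientations are given as a unit quaternion [x, y, z, w].
In Python, from workcell import bot gives the robot as it stands.
- The arm moves only by the shell command python3 -m inch 'ROWS'. ROWS is JSON, one flat list of numbers, 7 for each row, row after row: the shift along the world's x, y, z in mm, then the turn, a rotation vector about the world's x, y, z in rad, then the opening in per cent of the stroke, from 0 (shut) to 100 (fully open). A call has 1 to 8 rows; each row is the pose to reach, as a shift and turn from the pose commanded when the call began; what a row does not reach only later rows make up. A row lasts 1/12 s, in which the tool goes at most 41.7 mm and 7.16 degrees, less where a joint would pass 70% of its speed; a pose out of reach is approached as far as the arm can. A call with a gripper value outside its range is refused whole. The fingers move at their own pace and stop on an object; the grip force is fixed at half the most. Time passes only in rows, so rows that repeat a pose let the fingers close. It gives the time, the measured TCP pose, the force, the opening and the grip force at its end, in the units of the state.
- bot.get_obs(): the state, without advancing time (a new reading comes with each control period).
- bot.camera(name): name is "side" or "top"; returns the picture (480x640x3 uint8, blue, green, red); there is no depth.
- bot.camera_info(name): a dict with "intrinsics" (3x3 intrinsics, pixels), "camera_from_world" (4x4, takes a point from world to camera coordinates). Camera axes: x right, y down, z forward; pixel columns grow to the right and rows downward; lengths in m; the calibration is good to about 2 mm. A picture is of the moment at which its call begins. camera_info takes no time and is no camera call.
- bot.job_done(): hands the job in; it is judged then, once.
Trained networks look in the newest picture that a camera, given by its name, has taken for a name from the list of things; names that differ only in an ending like _2 or _b are one class to them, and where a whole thing is asked for, a point or a joint stands for the part that bears it (a point fixed in the world has none). Each returns a list of dicts, best first, with "confidence" (0 to 1); they miss things now and then, are a little off and sometimes report something else, mostly with a low value. They report only what shows in the picture. A call takes as long as a camera call. They do not tell look-alikes from the thing itself.
- bot.silhouettes(camera, target): "mask" (480x640 bool, what is visible of it) and "uv" ([column, row] in pixels, amid what is visible of it).
- bot.spot_point(camera, target): "uv" ([column, row] in pixels: a listed point, or the origin of a listed thing).
The state is a dict: "clock": time; "joint_pos": joint angles; "joint_vel": joint speeds; "tau": joint torques, N m; "eef_pos": TCP position; "tool_rot": TCP orientation; "ft_force": force on the tool from outside, world axes, zero at the start; "ft_torque": the same for the moment, N m; "grip_width": finger opening in m; "grasp_force": force on a finger pad.
Only numpy, scipy, OpenCV 4.12 (cv2) and the standard library are available. Lean on these libraries where they do the work, as an engineer would, in place of code of your own. Each camera call takes 0.05 s, during which the arm holds its last target. There are 200 camera calls.

TASK

Two small drawer fronts stand on edge on the spray board. Push each one over with the fingertips, about where it stands, so that it lies flat on its back with its knob pointing straight up, ready for its face to be sprayed. Do not lift or carry them, never let one fall on its knob side, and leave the tin, jar, spray can and brush alone.

Things in the scene. Friction and masses are not known exactly. Their poses are not given: they have to be found in the camera images.
- spray_board: Fixed flat plywood board on the bench, 500 mm (x) by 800 mm (y) by 10 mm thick, stained with overspray; origin under its centre at table height, so its top is 10 mm above the origin.
- wide_front: Wide low wooden drawer front, standing loose on its lower edge on the spray board, facing any way: 150 mm wide (y), 24 mm thick (x), 115 mm high (z), about 282 g give or take a third. Origin: centre of the lower edge; x points from the knob side to the plain flat back. Pushed high on the knob side it pivots on its rear lower edge and topples by itself past 12 degrees; on its back, x points down.
- tall_front: Narrow tall wooden drawer front, standing loose on its lower edge on the spray board, facing any way: 90 mm wide (y), 26 mm thick (x), 140 mm high (z), about 223 g give or take a third. Origin: centre of the lower edge; x points from the knob side to the plain flat back. Pushed high on the knob side it pivots on its rear lower edge and topples by itself past 11 degrees; on its back, x points down.
- wide_front_knob (a point): Centre of the outer end of the wide front's wooden knob, which is 26 mm across and juts 23 mm out of the -x face, midway across it and 55 mm above the lower edge.
- tall_front_knob (a point): Centre of the outer end of the tall front's wooden knob, which is 26 mm across and juts 23 mm out of the -x face, midway across it and 65 mm above the lower edge.
- lacquer_tin: Bystander: round metal tin with a paper band, 73 mm across, 79 mm high, standing on the spray board on the robot's side. Origin: centre of its underside.
- glue_jar: Bystander: jar with a lid, 60 mm across, 80 mm high, standing on the spray board on the far side. Origin: centre of its underside.
- spray_can: Bystander: upright spray can, 62 mm across, 180 mm high, on the bench left of the spray board. Origin: centre of its underside.
- paint_brush: Bystander: paint brush lying on the bench right of the spray board. Origin: under its middle, x along it.
Not all that is in view belongs to the job. What is shaped like the wide_front but pink is not meant. Leave any orange look-alike of the tall_front alone.

How it is judged:
At the end, for the whole second after the job is handed in: Both drawer fronts lie at rest on their backs on the spray board, knob up to within 8 degrees, the middle of each lower edge within 100 mm of where it started; the bystanders within 30 mm of where they stood and upright (angle between each of wide_front, tall_front's own x axis and vertical above 3 rad and distance of each of wide_front, tall_front from where it was at the start of the episode below 0.1 m and height (world z) of each of wide_front, tall_front below 0.04 m and linear speed of each of wide_front, tall_front below 0.02 m/s and angular speed of each of wide_front, tall_front below 0.1 rad/s and not (distance of any of lacquer_tin, glue_jar, spray_can, paint_brush from where it was at the start of the episode above 0.03 m or angle between any of lacquer_tin, glue_jar, spray_can's own z axis and vertical above 0.4 rad)); the robot touches nothing.
It fails at once if a drawer front is lifted (the middle of its lower edge more than 45 mm above the spray board) (height (world z) of any of wide_front, tall_front above 0.055 m).
It fails at once if a drawer front falls on its knob side (angle between any of wide_front, tall_front's own x axis and vertical below 0.7 rad).
It fails at once if a drawer front is shoved or carried more than 100 mm (distance of any of wide_front, tall_front from where it was at the start of the episode above 0.1 m).
It fails at once if the tin, jar, spray can or brush is moved more than 30 mm, or one of the standing ones knocked over (distance of any of lacquer_tin, glue_jar, spray_can, paint_brush from where it was at the start of the episode above 0.03 m or angle between any of lacquer_tin, glue_jar, spray_can's own z axis and vertical above 0.4 rad).
It also fails if it takes over 45 s, if anything falls off the work surface, if the arm or the gripper's body presses on something with over 40 N, if the wrist force passes 120 N, or if a joint passes its speed limit or range.

## Working session

There is one attempt and no reset: what is moved stays moved. The work goes in short steps, Python scripts to look and compute and a shell command to move; the robot and the scene stay as the last step left them, time stands still between calls to the robot, and variables do not carry over. Pictures are saved under pics/ and viewed, at most 10 in all, crops included, and the job is handed in when it is done.

```bash
mkdir -p pics
python3 - <<'E'
from workcell import bot
import cv2,numpy as np
for c in("top","side"):
    im=bot.camera(c); cv2.imwrite(f"pics/{c}0.png",im)
    i=bot.camera_info(c); print(c,np.round(i["intrinsics"],1).tolist(),np.round(i["camera_from_world"],4).tolist())
    for n in("wide_front","tall_front","wide_front_knob","tall_front_knob","lacquer_tin","glue_jar"):
        print(n,[(np.round(d["uv"]).tolist(),round(d["confidence"],2)) for d in bot.spot_point(c,n)][:4])
print(bot.get_obs())
E
```

```text
top [[511.0, 0.0, 325.2], [0.0, 511.0, 247.2], [0.0, 0.0, 1.0]] [[-0.0218, -0.9997, -0.0065, -0.0092], [-0.994, 0.0223, -0.1067, 0.5014], [0.1068, 0.0041, -0.9943, 1.7556], [0.0, 0.0, 0.0, 1.0]]
wide_front [([258.0, 240.0], 0.94), ([224.0, 328.0], 0.76)]
tall_front [([451.0, 232.0], 0.77), ([383.0, 240.0], 0.75), ([259.0, 240.0], 0.2)]
wide_front_knob [([240.0, 236.0], 0.62), ([227.0, 330.0], 0.61), ([385.0, 249.0], 0.26)]
tall_front_knob [([462.0, 221.0], 0.94), ([385.0, 251.0], 0.77)]
lacquer_tin [([312.0, 283.0], 0.85), ([241.0, 236.0], 0.22)]
glue_jar [([320.0, 172.0], 0.51)]
side [[510.3, 0.0, 326.3], [0.0, 510.3, 255.8], [0.0, 0.0, 1.0]] [[0.9035, -0.4283, -0.0132, -0.4602], [-0.321, -0.656, -0.6831, 0.1845], [0.2839, 0.6214, -0.7302, 1.3501], [0.0, 0.0, 0.0, 1.0]]
wide_front [([200.0, 222.0], 0.85), ([301.0, 211.0], 0.68)]
tall_front [([428.0, 391.0], 0.72)]
wide_front_knob [([198.0, 217.0], 0.93), ([296.0, 196.0], 0.68)]
tall_front_knob [([448.0, 380.0], 0.65), ([352.0, 305.0], 0.57), ([242.0, 168.0], 0.43)]
lacquer_tin [([278.0, 270.0], 0.96)]
glue_jar [([409.0, 238.0], 0.73)]
{'clock': 0.7, 'joint_pos': array([1.27399057e+00, 2.40555988e-01, 5.02742329e-03, 1.33518918e+00,
       2.20685216e-05, 1.57077646e+00]), 'joint_vel': array([ 7.83997097e-04, -3.40545434e-04, -5.12256306e-05,  5.78321692e-04,
        1.62813926e-03,  1.22530054e-03]), 'tau': array([ 9.00671021e-04, -3.72077107e+01,  2.52643150e+01,  9.35678509e-04,
        3.34891786e-05, -4.18413464e-06]), 'eef_pos': array([0.14623229, 0.47815484, 0.25333896]), 'tool_rot': array([ 1.47848932e-01,  9.89009955e-01,  4.04898972e-05, -5.10317625e-06]), 'ft_force': array([ 0.04129965, -0.18291443, -0.65541632]), 'ft_torque': array([-0.03989597, -0.04550934,  0.00192518]), 'grasp_force': 0.0, 'grip_width': 0.08518158382997408}
```

View pics/top0.png

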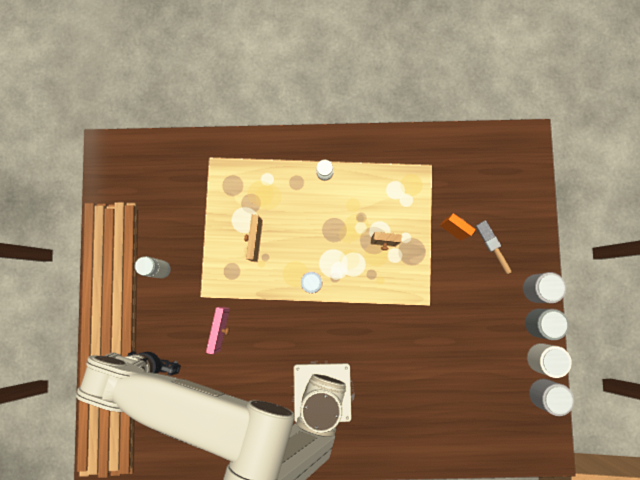

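View pics/side0.png

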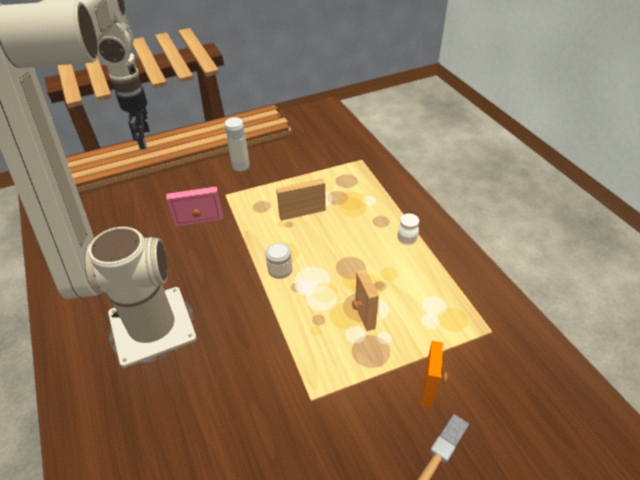

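The top view shows two wide fronts: wood at (253,238) with its knob to the left, +y, and pink at (217,330). It also shows two tall fronts: wood at (386,240) with its knob towards the robot, -x, and orange at (460,224). The wooden pair stands on the board and fits the description. I'll fit their poses and confirm in a crop.

```bash
cat > h.py <<'E'
from workcell import bot
import cv2,numpy as np
from scipy.optimize import minimize
I={c:bot.camera_info(c) for c in("top","side")}
def proj(c,P):
    P=np.atleast_2d(P);T=I[c]["camera_from_world"];q=(P@T[:3,:3].T+T[:3,3])@I[c]["intrinsics"].T
    return q[:,:2]/q[:,2:]
D={"wide_front":(.150,.024,.115,.055),"tall_front":(.090,.026,.140,.065)}
def model(n,p):
    w,t,h,k=D[n];c,s=np.cos(p[2]),np.sin(p[2])
    B=np.array([[a*t/2,b*w/2,z] for a in(-1,1) for b in(-1,1) for z in(0,h)])
    th=np.linspace(0,6.28,13);K=np.array([[-t/2-d,.013*np.cos(a),k+.013*np.sin(a)] for a in th for d in(0,.023)])
    R=np.array([[c,-s,0],[s,c,0],[0,0,1]])
    return [X@R.T+[p[0],p[1],.01] for X in(B,K)]
def render(c,n,p):
    m=np.zeros((1920,2560),np.uint8)
    for X in model(n,p): cv2.fillConvexPoly(m,cv2.convexHull(np.round(proj(c,X)*4+1.5).astype(np.int32)),1)
    return cv2.resize(m.astype(np.float32),(640,480),interpolation=cv2.INTER_AREA)
E
python3 - <<'E'
from h import *
near={"wide_front":{"top":(253,238),"side":(301,200)},"tall_front":{"top":(386,240),"side":(367,300)}}
# ground point guess by ray
g={"wide_front":(.50,.20,-np.pi/2),"tall_front":(.50,-.19,0)}
ims={c:bot.camera(c) for c in I}
for n in D:
    M={}
    for c in I:
        L=[d for d in bot.silhouettes(c,n) if np.hypot(*(np.array(d["uv"])-near[n][c]))<25]
        print(n,c,[(np.round(d["uv"]).tolist(),round(d["confidence"],2),int(d["mask"].sum())) for d in L])
        if L: M[c]=L[0]["mask"].astype(np.float32)
    f=lambda p:sum(np.abs(cv2.GaussianBlur(render(c,n,p)-M[c],(0,0),1.5)).sum() for c in M)
    best=min((minimize(f,[g[n][0]+a,g[n][1]+b,g[n][2]+y],method="Nelder-Mead",options=dict(initial_simplex=[[g[n][0]+a+i,g[n][1]+b+j,g[n][2]+y+k] for i,j,k in((0,0,0),(.02,0,0),(0,.02,0),(0,0,.2))])) for a in(-.03,.03) for b in(-.03,.03) for y in(-.15,.15)),key=lambda r:r.fun)
    print(n,np.round(best.x,4),best.fun)
    for c in I:
        cs,_=cv2.findContours((render(c,n,best.x)>.5).astype(np.uint8),0,1)
    # annotate
        ims[c]=ims[c]
    near[n]["p"]=best.x
for n in("lacquer_tin","glue_jar"):
    d=bot.silhouettes("top",n)[0];print(n,d["uv"])
tiles=[]
for n in D:
    for c in("top","side"):
        u,v=map(int,near[n][c]);t=cv2.resize(ims[c][v-35:v+35,u-47:u+47],None,fx=4.2,fy=4.2)
        for X in model(n,near[n]["p"]):
            h=cv2.convexHull(((proj(c,X)-[u-47,v-35]+.5)*4.2).astype(np.int32));cv2.polylines(t,[h],True,(0,0,255),1)
        tiles.append(t)
cv2.imwrite("pics/crop.png",np.vstack([np.hstack(tiles[:2]),np.hstack(tiles[2:])]))
E
```

```text
wide_front top [([253.0, 239.0], 0.81, 611)]
wide_front side [([298.0, 195.0], 0.87, 1615)]
wide_front [ 0.5295  0.2207 -1.7005] 88.9322280883789
tall_front top []
tall_front side [([367.0, 300.0], 0.88, 1093)]
tall_front [ 0.5154 -0.2249 -0.1508] 56.99094009399414
lacquer_tin [253.0, 238.3]
glue_jar [324.5, 169.9]
```

View pics/crop.png

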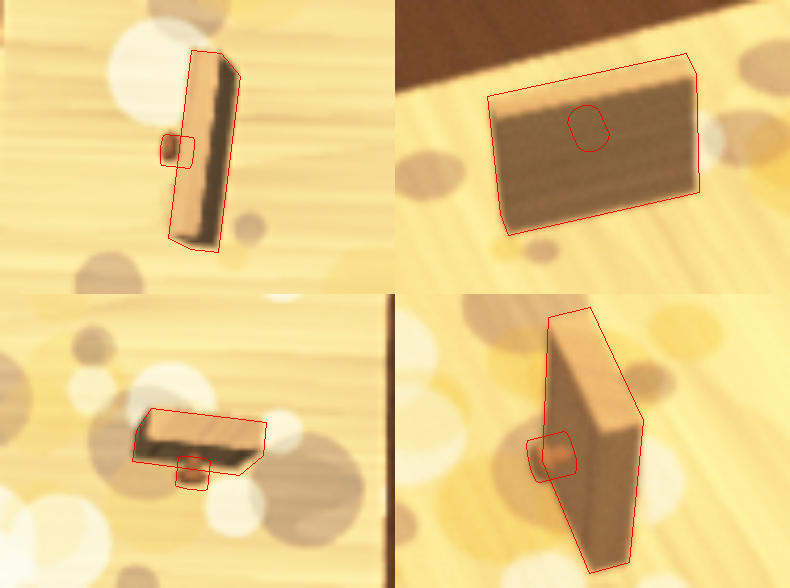

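The crop confirms it: both red models sit on the wooden fronts. The wide front (top 253,238) has its knob towards +y and the tall front (top 386,240) has its knob towards -x. I'll push the wide one towards -y first, so I move to beside it, high, with the fingers shut.

```bash
python3 -m inch '[20,-10,0,0,0,0.03,0, 55,-25,0,0,0,0.06,0, 90,-40,0,0,0,0.1,0, 125,-55,0,0,0,0.14,0, 160,-70,0,0,0,0.17,0, 195,-85,0,0,0,0.17,0, 230,-100,0,0,0,0.17,0, 265,-115,0,0,0,0.17,0]' && python3 -m inch '[35,-15,0,0,0,0,0, 70,-30,0,0,0,0,0, 100,-45,0,0,0,0,0, 121,-53,0,0,0,0,0, 121,-53,0,0,0,0,0, 121,-53,0,0,0,0,0]'
```

```text
clock: 1.77
eef_pos: [0.4128, 0.3621, 0.2534]
tool_rot: [0.063, 0.998, 0.0, 0.0]
ft_force: [-0.2, 0.4, -0.3]
grip_width: 0.0
grasp_force: 0.0
clock: 2.27
eef_pos: [0.5331, 0.3092, 0.2525]
tool_rot: [0.065, 0.998, -0.0, -0.001]
ft_force: [-1.1, 0.6, -0.3]
grip_width: 0.0003
grasp_force: 0.0
```

```bash
python3 -m inch '[0,0,-25,0,0,0,0, 0,0,-55,0,0,0,0, 0,0,-85,0,0,0,0, 0,0,-115,0,0,0,0, 0,0,-130,0,0,0,0, 0,0,-130,0,0,0,0]' && python3 -m inch '[0,-10,0,0,0,0,0, 0,-20,0,0,0,0,0, -1,-30,0,0,0,0,0, -1,-40,0,0,0,0,0, -1,-46,0,0,0,0,0, -1,-50,0,0,0,0,0]'
python3 - <<'E'
from h import *
a=bot.camera("top");b=bot.camera("side")
cv2.imwrite("pics/w1.png",np.hstack([cv2.resize(x,(400,300)) for x in(a[180:300,180:340],b[120:270,220:420])]))
E
```

```text
clock: 2.77
eef_pos: [0.528, 0.3095, 0.1188]
tool_rot: [0.062, 0.998, -0.002, -0.004]
ft_force: [-0.5, -0.5, -0.9]
grip_width: -0.0001
grasp_force: 0.0
clock: 3.27
eef_pos: [0.5317, 0.2588, 0.1244]
tool_rot: [0.064, 0.998, 0.0, 0.001]
ft_force: [0.3, -0.6, -0.4]
grip_width: 0.0001
grasp_force: 0.0
```

View pics/w1.png

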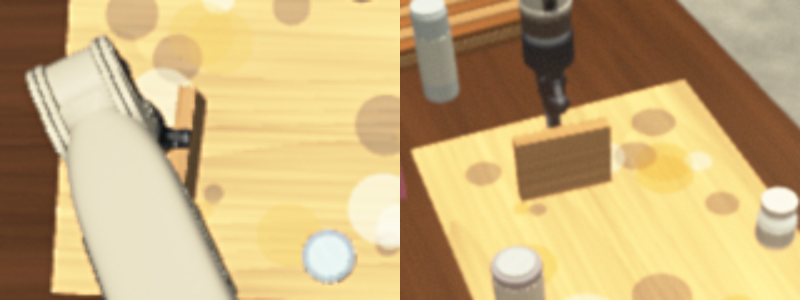

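The fingertip is at the middle of the wide front's knob side, near its top, and the front still stands. Now I push.

```bash
python3 -m inch '[0,-6,-2,0,0,0,0, -1,-12,-4,0,0,0,0, -2,-19,-4,0,0,0,0, -3,-26,-4,0,0,0,0, -4,-33,-4,0,0,0,0, -5,-40,-4,0,0,0,0, -6,-47,-4,0,0,0,0, -6,-50,-4,0,0,0,0]' && python3 -m inch '[0,0,0,0,0,0,0, 0,0,0,0,0,0,0, 0,10,10,0,0,0,0, 0,20,30,0,0,0,0, 0,20,60,0,0,0,0, 0,20,90,0,0,0,0, 0,20,120,0,0,0,0, 0,20,130,0,0,0,0]'
python3 - <<'E'
from h import *
a=bot.camera("top");b=bot.camera("side")
cv2.imwrite("pics/w2.png",np.hstack([cv2.resize(x,(400,300)) for x in(a[180:300,180:340],b[120:270,220:420])]))
E
```

```text
clock: 4.03
eef_pos: [0.5249, 0.2089, 0.1193]
tool_rot: [0.064, 0.998, -0.0, -0.0]
ft_force: [-0.9, 0.4, 0.1]
grip_width: 0.0001
grasp_force: 0.0
clock: 4.7
eef_pos: [0.5271, 0.2315, 0.2545]
tool_rot: [0.063, 0.998, 0.002, 0.004]
ft_force: [0.6, 0.3, 0.5]
grip_width: 0.0004
grasp_force: 0.0
```

View pics/w2.png

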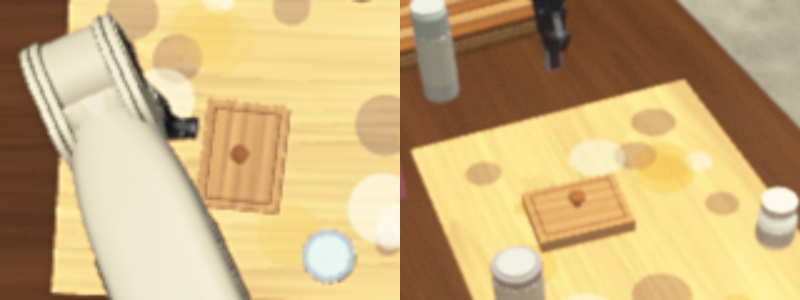

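The wide front lies on its back with its knob up (side tile at 577,198). Now I cross over to the tall front.

```bash
python3 -m inch '[-5,-15,0,0,0,0,0, -10,-45,0,0,0,0,0, -17,-80,0,0,0,0,0, -23,-115,0,0,0,0,0, -30,-150,0,0,0,0,0, -37,-185,0,0,0,0,0, -43,-220,0,0,0,0,0, -50,-255,0,0,0,0,0]' && python3 -m inch '[-5,-35,0,0,0,0,0, -10,-70,0,0,0,0,0, -15,-105,0,0,0,0,0, -20,-140,0,0,0,0,0, -24,-170,0,0,0,0,0, -24,-190,0,0,0,0,0, -24,-190,0,0,0,0,0]' && python3 -m inch '[0,0,-20,0,0,0,0, 0,0,-45,0,0,0,0, 0,0,-70,0,0,0,0, 0,0,-95,0,0,0,0, 0,0,-108,0,0,0,0, 0,0,-108,0,0,0,0, 8,-1,-108,0,0,0,0, 16,-2,-108,0,0,0,0]'
python3 - <<'E'
from h import *
a=bot.camera("top");b=bot.camera("side")
cv2.imwrite("pics/t1.png",np.hstack([cv2.resize(x,(400,300)) for x in(a[180:300,310:470],b[230:380,270:470])]))
E
```

```text
clock: 5.47
eef_pos: [0.4737, -0.0262, 0.2471]
tool_rot: [0.063, 0.998, 0.0, -0.002]
ft_force: [1.0, -0.7, -0.6]
grip_width: -0.0002
grasp_force: 0.0
clock: 6.05
eef_pos: [0.45, -0.218, 0.2469]
tool_rot: [0.066, 0.998, 0.0, -0.002]
ft_force: [0.1, -0.1, -0.6]
grip_width: 0.0002
grasp_force: 0.0
clock: 6.72
eef_pos: [0.468, -0.2166, 0.1417]
tool_rot: [0.063, 0.998, 0.0, 0.0]
ft_force: [0.5, -0.7, 0.6]
grip_width: 0.0002
grasp_force: 0.0
```

View pics/t1.png

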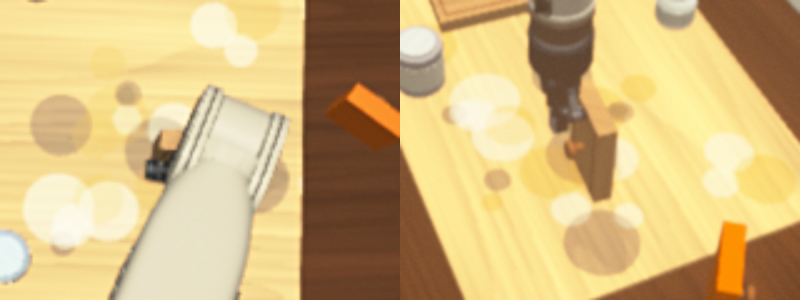

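The tip is 20 mm short of the tall front's knob side, above the knob (side tile: tip 557,128; knob 575,147), and the front stands. Now I push towards +x.

```bash
python3 -m inch '[10,-2,0,0,0,0,0, 18,-3,0,0,0,0,0, 26,-4,0,0,0,0,0, 33,-5,0,0,0,0,0, 40,-6,0,0,0,0,0, 47,-7,0,0,0,0,0, 54,-8,0,0,0,0,0, 62,-9,0,0,0,0,0]' && python3 -m inch '[0,0,0,0,0,0,0, 0,0,0,0,0,0,0, -10,0,10,0,0,0,0, -30,20,35,0,0,0,0, -50,50,60,0,0,0,0, -70,80,85,0,0,0,0, -90,110,105,0,0,0,0, -110,140,105,0,0,0,0]' && python3 -m inch '[-5,30,0,0,0,0,0, -10,60,0,0,0,0,0, -10,80,0,0,0,0,0, -10,80,0,0,0,0,0]'
python3 - <<'E'
from h import *
a=bot.camera("top");b=bot.camera("side")
cv2.imwrite("pics/t2.png",np.hstack([cv2.resize(x,(400,300)) for x in(a[130:330,180:447],b[100:400,170:570])]))
E
```

```text
clock: 7.48
eef_pos: [0.5298, -0.2259, 0.1412]
tool_rot: [0.063, 0.998, 0.0, -0.0]
ft_force: [-0.6, -0.4, -0.0]
grip_width: -0.0002
grasp_force: 0.0
clock: 8.15
eef_pos: [0.42, -0.0856, 0.2501]
tool_rot: [0.064, 0.998, -0.0, 0.004]
ft_force: [1.8, 0.8, 0.5]
grip_width: -0.0001
grasp_force: 0.0
clock: 8.48
eef_pos: [0.4082, -0.0032, 0.2467]
tool_rot: [0.061, 0.998, 0.001, 0.0]
ft_force: [-0.1, -0.2, 0.1]
grip_width: -0.0002
grasp_force: 0.0
```

View pics/t2.png

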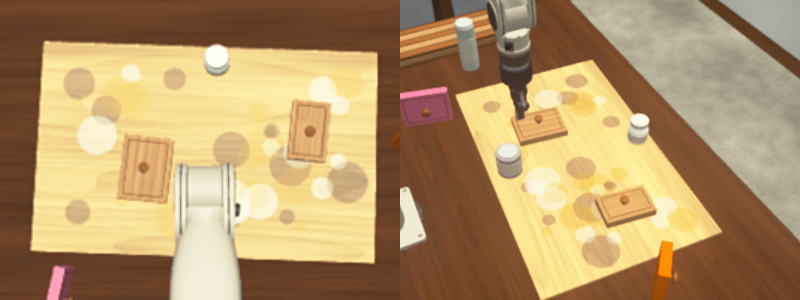

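Both fronts lie flat with their knobs up (top tile 143,167 and 310,131), the tin and jar still stand, and the arm is clear.

```bash
python3 -c "
from workcell import bot
print(bot.job_done())"
```

```text
the job is handed in; nothing more can be done
None
```

Both wooden drawer fronts lie on their backs with their knobs up, about where they stood; I touched nothing else and handed the job in at about 8.5 s on the robot's clock (no verdict was returned).

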